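# Clear the trimming deck into the waste chute

### The job

Clear the trimming deck. Put the two finished white teeth from the deck on the cork pad, and send all the plaster offcuts down the waste chute: turn the red clamp knob to free the chute's shutter, pull the shutter fully open, and push every offcut over the ledge so that it drops in (push, do not pick them up: the fresh plaster crumbles). Then slide the shutter fully home, turn the knob fully back to lock it, and leave everything else on the bench where it stands.

Things in the scene. Friction and masses are not known exactly. Their poses are not given: they have to be found in the camera images.
- station: Fixed trimming station: white cabinet, bright steel deck, chute, grey tray. Origin on the bench below the middle of the ledge; y runs along the station (deck +y, shutter -y), z up, x roughly away from the robot (turned by -0.16 to 0.01 rad). Deck top z 180 mm, x -90..90, y 0..280 mm, lip 6 mm high on both long sides, 32 mm high at the +y end; its y = 0 edge is the open ledge.
- ledge (a point): Middle of the ledge: on the deck's surface, at its open edge (station x 0, y 0, z 180 mm). The grey catch tray stands on the bench in front of the chute, part of the station: x -192..-92, y -134..4 mm, walls 45 mm high, open on the chute's side. What lies below the shutter in chute or tray has been dropped well.
- chute_mouth (a point): Centre of the chute's mouth at the shutter's top face (station x 0, y -65, z 150 mm). The mouth spans x -90..90, y -130..0 mm beyond the ledge, its three other sides walled by 4 mm sheet up to z 190 mm; the shutter closes it from below. Under the shutter a polished slide slopes 28 deg down towards -x into the tray.
- clamp_knob (a joint): Clamp knob on a bracket over the shutter, rad: 0 = clamped (a bolt 8 mm in diameter stands through a 13 mm hole in the shutter), grows anticlockwise seen from above to 1.5 = fully free; the bolt rises 7.5 mm per rad and clears the shutter from about 1.1 rad. Stays where left (friction 0.05 N m). The bolt goes in again only when the shutter is home within about 2 mm.
- clamp_knob_grip (a point): Point to grip on the knob's axis, 9 mm below its top (station x -65, y -185, z 194 mm). The red grip bar is 46 mm long, 13 mm thick, 24 mm high (z 179..203 mm); its length lies along the station's y axis at joint 0 and turns with the joint; this point's y axis points along the bar. The bracket below ends at z = 170 mm.
- shutter (a joint): Slide of the steel shutter, m: 0 = home (chute shut), grows along the station's -y to 0.13 = fully open. Friction about 1.5 N, stays where it is left.
- shutter_grip (a point): Point to grip on the shutter's black upright handle plate, 13 mm below its top. The plate is 64 mm long along the station's x, 10 mm thick along y, and stands 41 mm up from the shutter (z 150..191 mm); station x 35, y -192 mm when shut; moves with the shutter.
- offcut_0: Loose pale yellow plaster offcut (sawn-off piece of a cast model), about 90 g; may be absent. Base 40 mm (its x) by 64 mm (its y), 18 mm thick, a gum ridge with worn tooth stumps, 20 mm wide, along the middle up to 32 mm. Origin: centre of its underside.
- offcut_1: Loose white plaster offcut (sawn-off piece of a cast model), about 90 g; may be absent. Base 40 mm (its x) by 64 mm (its y), 18 mm thick, a gum ridge with worn tooth stumps, 20 mm wide, along the middle up to 32 mm. Origin: centre of its underside.
- offcut_2: Loose blue-grey plaster offcut (sawn-off piece of a cast model), about 90 g; may be absent. Base 40 mm (its x) by 64 mm (its y), 18 mm thick, a gum ridge with worn tooth stumps, 20 mm wide, along the middle up to 32 mm. Origin: centre of its underside.
- offcut_3: Loose pink plaster offcut (sawn-off piece of a cast model), about 90 g; may be absent. Base 40 mm (its x) by 64 mm (its y), 18 mm thick, a gum ridge with worn tooth stumps, 20 mm wide, along the middle up to 32 mm. Origin: centre of its underside.
- tooth_canine: Loose finished practice tooth of white resin, a pointed canine, 58 mm tall, standing at the +y end of the deck. Its square foot is 24 x 24 mm and 8 mm thick, the root above is narrower; grip the foot (or, lying, the crown). About 22 g. Origin: centre of its underside, z up along the tooth.
- tooth_molar: Loose finished practice tooth of white resin, a molar, 48 mm tall, standing at the +y end of the deck. Its square foot is 24 x 24 mm and 8 mm thick, the root above is narrower; grip the foot (or, lying, the crown). About 22 g. Origin: centre of its underside, z up along the tooth.
- pad: Flat square cork pad on the bench, 110 x 110 mm, 5 mm thick, fixed. Origin: centre of its underside.
- articulator: White dental articulator with casts, 116x112x120 mm, loose bystander to be left alone. Origin: centre of its underside. Behind it hangs the head (130 mm across) of the white task lamp, near x 0.74, y 0.16 m, lower rim about 0.62 m above the bench: keep the wrist clear of it.
- spirit_lamp: Spirit lamp with brass cap, 72 mm across, 79 mm high, loose bystander to be left alone. Origin: centre of its underside.
- tooth_incisor: Practice tooth with a straight edge, 24x24x52 mm, standing on the bench, loose bystander to be left alone. Origin: centre of its underside.

How it is judged:
By the outcome, as a careful person would: the job done as asked, in the order asked, and still so for the second after the job is handed in, with the robot touching nothing.
Of offcut_0, offcut_1, offcut_2, offcut_3 only 2 to 4 are there at a start; the rules pass over those that are not, and their reading is None.
At some moment in a run one of offcut_0, offcut_1, offcut_2, offcut_3 may be knocked a few centimetres aside while the robot is not near it.
Once in a run the grip may slacken for a moment while it holds something.
It also fails if it takes over 208 s, if anything falls off the work surface, if the arm or the gripper's body presses on something with over 40 N, if the wrist force passes 120 N, or if a joint passes its speed limit or range.

### The arm

A 6-joint arm with a two-finger parallel gripper is mounted at the origin on a cart in front of the work surface, level with it; the furniture and walls round the work are solid. World frame = base frame: x ahead of the robot, y to its left, z up, the work surface at z = 0. Lengths are in m, angles in degrees, forces in N, time in s.
With the tool pointing down it reaches from about 0.4 to 0.825 m from the base axis. Payload 7 kg.
Tool frame: the origin (TCP) lies midway between the tips of the shut fingers; the grasp point (between the pads) lies 19 mm behind it; z points along the fingers, y is the line along which they close (so a half turn about z gives the same grasp; the last joint's range is limited). The gripper opens to 88 mm and grips with 3 to 60 N. Pads are 19 mm wide; open, the fingers measure 130 mm over their backs; the gripper's body (78 mm by 193 mm) begins 47 mm behind the grasp point.
Start: joints at [83.944, 20.546, 0.682, 0, -70.136, -16.507], TCP at [0.259, 0.623, 0.227] pointing down, gripper open.
Joint ranges: [-176.03, 176.03], [-82.01, 121.73], [-58.28, 71.71], [-173.87, 95.51], [-174.79, -0.11], [-173.66, 173.66]. Speed limits (degrees/s): [136.94, 136.94, 172.46, 180, 180, 180].

### API

Orientations are given as [roll, pitch, yaw] about the fixed x, y, z axes, in that order (R = Rz(yaw) Ry(pitch) Rx(roll)).
In Python, from plant import r gives the robot as it stands.
- The arm moves only by the tool carry_out, never from a script. Its argument "deltas" is a list of rows, each a list of 3 entries, a list of its own where there are three numbers: the opening, from 0 (shut) to 1 (fully open), then the shift along the tool's x, y, z in mm, then the turn, a rotation vector about the tool's x, y, z in rad. In form: [[gripper, [tx, ty, tz], [rx, ry, rz]], ...]. A call has 1 to 12 rows; each row is the pose to reach, as a shift and turn from the pose commanded when the call began, along the tool's axes at that moment; what a row does not reach only later rows make up. A row lasts 1/10 s, in which the tool goes at most 50 mm and 8.59 degrees, less where a joint would pass 70% of its speed; a pose out of reach is approached as far as the arm can. A call with a gripper value outside its range is refused whole. The fingers move at their own pace and stop on an object; "squeeze" is the grip in N (left out, the last holds). Time passes only in rows, so rows that repeat a pose let the fingers close. It gives the time, the measured TCP pose, the force, the opening and the grip force at its end, in the units of the state.
- r.get_state(): the state, without advancing time (a new reading comes with each control period).
- r.capture(name): name is "side" or "top"; returns (picture, depth): 384x512x3 uint8, red, green, blue; 384x512 float32, m along the optical axis (not along the pixel's ray), 0 where there is no reading.
- r.get_calibration(name): a dict with "fov_y" (degrees; the focal length in pixels is half the picture's height over the tangent of half this angle, whatever the lens; pixels are square), "cx", "cy" (the principal point, pixels), "view" (4x4, takes a point from world to camera coordinates). Camera axes: x right, y down, z forward; pixel columns grow to the right and rows downward; lengths in m; the calibration is good to about 2 mm. A picture is of the moment at which its call begins. get_calibration takes no time and is no camera call.
- r.close_job(): hands the job in; it is judged then, once.
The state is a dict: "time_s": time; "joints": joint angles; "qd": joint speeds; "joint_torque": joint torques, N m; "tcp_pos": TCP position; "eef_rot": TCP orientation; "contact_force": force on the tool from outside, world axes, zero at the start; "moment": the same for the moment, N m; "gripper_width": finger opening in m; "gripper_force": force on a finger pad.
Only numpy, scipy, OpenCV 4.12 (cv2) and the standard library are available. Lean on these libraries where they do the work, as an engineer would, in place of code of your own. Each camera call takes 0.05 s, during which the arm holds its last target. There are 200 camera calls.

## Working session

There is one attempt and no reset: what is moved stays moved. The work goes in short steps, Python scripts to look and compute and a tool call to move; the robot and the scene stay as the last step left them, time stands still between calls to the robot, and variables do not carry over. Pictures are saved under pics/ and viewed, at most 14 in all, crops included, and the job is handed in when it is done.

Besides the shell and the picture viewer there is one more tool, called after "Request:" as name([rows], argument=value, ...), one row to a line, values as JSON. carry_out: Moves the arm, as the interface text tells. Its arguments: {"type":"object","properties":{"deltas":{"type":"array"},"squeeze":{"type":"number"}},"required":["deltas"]}

```bash
ls; mkdir -p pics
python3 - <<'E'
from plant import r
import cv2,numpy as np
for n in("side","top"):
    p,d=r.capture(n); cv2.imwrite(f"pics/{n}0.png",p[:,:,::-1]); np.savez(f"{n}0.npz",p=p,d=d)
    c=r.get_calibration(n); print(c)
print(r.get_state())
E
```

```text
pics
{'fov_y': 52.35505299195362, 'cx': 255.72749443506694, 'cy': 186.6717330696611, 'view': array([[-0.9949761 , -0.09836491, -0.01862521,  0.55660968],
       [-0.05760568,  0.71468022, -0.69707515,  0.17501289],
       [ 0.0818788 , -0.6925002 , -0.71675612,  1.26471834],
       [ 0.        ,  0.        ,  0.        ,  1.        ]])}
{'fov_y': 45.14506724248497, 'cx': 251.5896036497523, 'cy': 190.86553014375914, 'view': array([[ 0.02768942, -0.99960603,  0.00459193, -0.08527009],
       [-0.99655756, -0.0279635 , -0.07804528,  0.58933219],
       [ 0.07814294, -0.0024151 , -0.99693924,  1.80289027],
       [ 0.        ,  0.        ,  0.        ,  1.        ]])}
{'time_s': 0.1, 'joints': array([ 8.39430780e+01,  2.05870536e+01,  6.39489802e-01, -1.87171843e-02,
       -7.01365415e+01, -1.65067618e+01]), 'qd': array([-0.06635286, -0.04108897,  0.09413605,  0.1045136 , -0.03197507,
       -0.0194767 ]), 'joint_torque': array([-4.46664963e-04, -5.84165883e+01,  2.93751240e+01,  7.01554388e+00,
        1.01261563e-02, -4.67418420e-05]), 'tcp_pos': array([0.25885662, 0.62291457, 0.22571998]), 'eef_rot': array([ 1.79914361e+02, -7.02783534e-03, -2.25700511e+01]), 'contact_force': array([0.0252342 , 0.19721712, 0.04083106]), 'moment': array([0.01592105, 0.00495755, 0.010907  ]), 'gripper_force': 0.0, 'gripper_width': 0.08751015079106197}
```

View pics/side0.png

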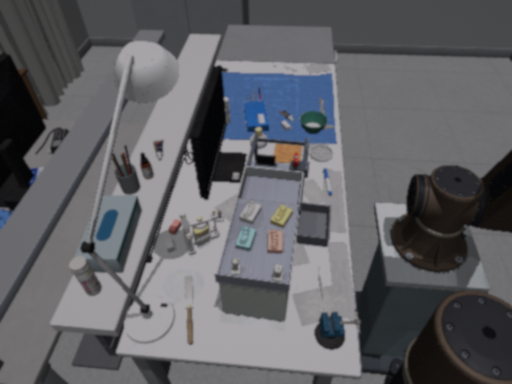

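View pics/top0.png

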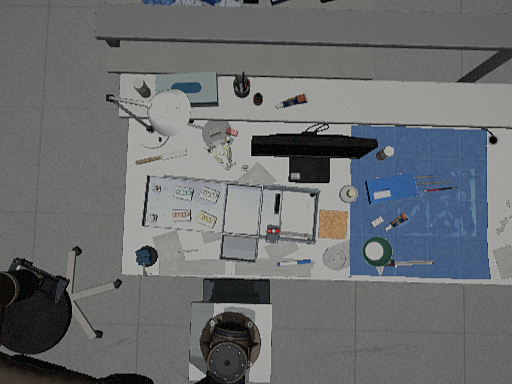

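```bash
cat > h.py <<'E'
import numpy as np,cv2
from plant import r
def cloud(n,d):
    c=r.get_calibration(n); f=d.shape[0]/2/np.tan(np.radians(c['fov_y']/2))
    v,u=np.mgrid[:d.shape[0],:d.shape[1]]
    P=np.stack([(u-c['cx'])/f*d,(v-c['cy'])/f*d,d],-1)
    V=c['view']; return (P-V[:3,3])@V[:3,:3]   # R^T (p-t)
def proj(n,X):
    c=r.get_calibration(n); f=192/np.tan(np.radians(c['fov_y']/2)); V=c['view']
    q=np.atleast_2d(X)@V[:3,:3].T+V[:3,3]; return np.c_[f*q[:,0]/q[:,2]+c['cx'],f*q[:,1]/q[:,2]+c['cy']]
E
python3 - <<'E'
from h import *
W=[]
for n in("top","side"):
    z=np.load(n+"0.npz");P=cloud(n,z['d']);p=z['p']
    m=(abs(P[...,2]-.181)<.006)&(P[...,0]>.3)&(P[...,0]<.8)&(abs(P[...,1])<.6)&(z['d']>0)
    k,l,s,c=cv2.connectedComponentsWithStats(m.astype(np.uint8)); i=1+s[1:,4].argmax()
    Q=P[l==i]; print(n,s[i],np.median(Q[:,2]),cv2.minAreaRect(Q[:,:2].astype(np.float32)))
    hsv=cv2.cvtColor(p,cv2.COLOR_RGB2HSV)
    red=((hsv[...,0]<6)|(hsv[...,0]>174))&(hsv[...,1]>170)&(hsv[...,2]>80)&(P[...,2]>.15)&(P[...,2]<.23)
    v,u=np.nonzero(red); print("red",len(u),u.mean(),v.mean(),P[red].mean(0),P[red].max(0),P[red].min(0))
    x0,y0,w,h=(140,165,215,110) if n=="top" else (205,110,145,220)
    s=3.6 if n=="top" else 2.7
    cv2.imwrite(f"pics/{n}0c.png",cv2.resize(p[y0:y0+h,x0:x0+w,::-1],None,fx=s,fy=s,interpolation=cv2.INTER_CUBIC))
E
```

```text
top [ 144  175   83   58 2595] 0.1797909354413014 ((0.5262390375137329, 0.17012934386730194), (0.28431224822998047, 0.18449965119361877), 86.33484649658203)
red 27 273.48148148148147 230.40740740740742 [ 0.43912394 -0.1501815   0.1941687 ] [ 0.44459177 -0.12712164  0.20838987] [ 0.43264014 -0.16959536  0.16076618]
side [ 217  195   83   90 3783] 0.17987827218416386 ((0.5261115431785583, 0.16208338737487793), (0.27268412709236145, 0.18497341871261597), 85.89402770996094)
red 8 294.875 160.625 [ 0.4428934  -0.12905769  0.20139971] [ 0.44581057 -0.12240383  0.20633862] [ 0.43892047 -0.15544499  0.19744934]
```

View pics/top0c.png

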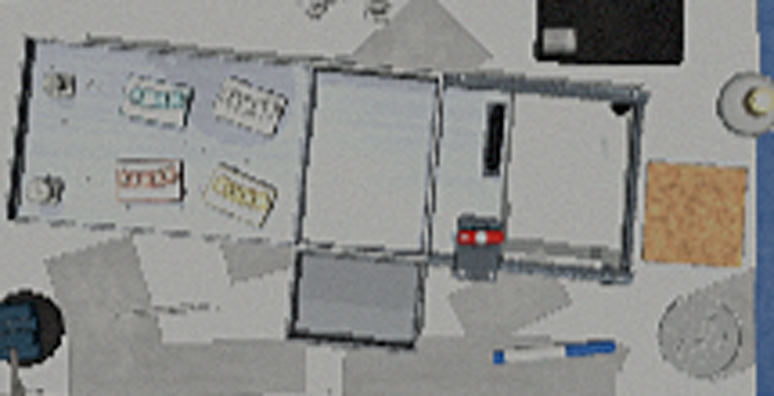

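View pics/side0c.png

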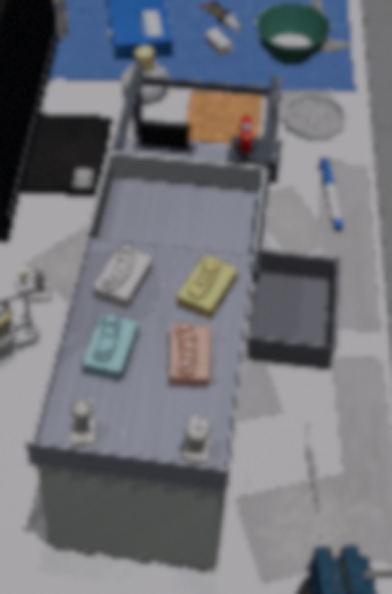

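```bash
cat >> h.py <<'E'
def tost(X,s): # world xy -> station xy
    c,n=np.cos(s[2]),np.sin(s[2]); d=X[...,:2]-np.array(s[:2]); return np.stack([c*d[...,0]+n*d[...,1],-n*d[...,0]+c*d[...,1]],-1)
def tow(x,y,s):
    c,n=np.cos(s[2]),np.sin(s[2]); return np.array([s[0]+c*x-n*y,s[1]+n*x+c*y])
E
cat > fit.py <<'E'
from h import *
from scipy.optimize import minimize
C={}
for n in("top","side"):
    z=np.load(n+"0.npz");P=cloud(n,z['d']); m=(z['d']>0)&(P[...,0]>.2)&(P[...,0]<.85)&(abs(P[...,1])<.6); C[n]=P[m]
def H(q):
    x,y=q[:,0],q[:,1]; h=np.full(len(q),np.nan)
    ax=abs(x)
    h[(ax<.12)&(y>-.12)&(y<.30)]=0
    h[(ax<.094)&(y>-.134)&(y<0)]=.190
    h[(ax<.09)&(y>-.13)&(y<0)]=.150
    h[(ax<.09)&(y>=0)&(y<.28)]=.180
    h[(x<-.09)&(x>-.2)&(y<.01)]=np.nan
    return h
def cost(s,n):
    t=0
    for k in n:
        P=C[k]; q=tost(P,s); h=H(q); ok=~np.isnan(h)&(P[:,2]>-.02)
        t+=np.minimum(abs(P[ok,2]-h[ok]),.03).sum()
        t+=.012*(~ok).sum()
    return t
for n in (["top"],["side"],["top","side"]):
    best=None
    for a in (-.1,-.06,-.03):
        R=minimize(cost,[.526,.025,a],args=(n,),method="Nelder-Mead",options=dict(initial_simplex=[[.526,.025,a],[.54,.025,a],[.526,.045,a],[.526,.025,a+.04]],xatol=1e-5,fatol=1e-5))
        if best is None or R.fun<best.fun: best=R
    print(n,best.x.round(4),best.fun); 
S=best.x
for n in("top","side"):
    z=np.load(n+"0.npz");P=cloud(n,z['d']);q=tost(P,S);p=z['p']
    m=(abs(q[...,0])<.085)&(q[...,1]>-.0)&(q[...,1]<.272)&(P[...,2]>.1865)
    k,l,st,c=cv2.connectedComponentsWithStats(m.astype(np.uint8))
    for i in range(1,k):
        if st[i,4]<8: continue
        Q=np.c_[q[l==i],P[l==i][:,2]]; rc=cv2.minAreaRect((Q[:,:2]*1000).astype(np.float32)); print(n,st[i,4],(Q.mean(0)*1000).round(),Q[:,2].max().round(3),np.round(rc[0]),np.round(rc[1]),round(rc[2]),p[l==i].mean(0).round())
E
python3 fit.py
```

```text
['top'] [ 0.5176  0.032  -0.068 ] 473.8637425122447
['side'] [ 0.5198  0.0367 -0.0637] 663.243999578358
['top', 'side'] [ 0.5188  0.036  -0.0697] 1140.5330391553825
top 38 [ 44. 241. 213.] 0.239 [ 44. 243.] [31. 23.] 82 [122. 123. 118.]
top 203 [ 36. 143. 200.] 0.213 [ 38. 144.] [64. 43.] 86 [141. 150. 148.]
top 204 [ 40.  51. 200.] 0.214 [41. 51.] [65. 45.] 71 [149. 149. 146.]
top 216 [-43. 142. 200.] 0.219 [-42. 143.] [39. 65.] 6 [148. 139. 134.]
top 205 [-49.  52. 200.] 0.216 [-48.  51.] [64. 41.] 69 [154. 152. 136.]
top 49 [-63. 241. 214.] 0.23 [-62. 244.] [25. 22.] 83 [134. 134. 129.]
side 289 [ 40.  59. 200.] 0.212 [41. 55.] [66. 41.] 75 [141. 139. 141.]
side 294 [-48.  59. 199.] 0.212 [-47.  54.] [67. 42.] 71 [146. 140. 102.]
side 333 [ 36. 151. 199.] 0.213 [ 37. 147.] [65. 41.] 85 [114. 139. 145.]
side 336 [-43. 149. 200.] 0.213 [-42. 144.] [40. 66.] 7 [147. 122. 115.]
side 121 [ 44. 247. 207.] 0.238 [ 45. 244.] [20. 25.] 12 [121. 120. 120.]
side 135 [-63. 249. 210.] 0.23 [-62. 246.] [25. 22.] 89 [126. 125. 125.]
```

Run:
```python
from h import *
S=[.518,.034,-.067]
z=np.load("top0.npz");P=cloud("top",z['d']);p=z['p'];hsv=cv2.cvtColor(p,cv2.COLOR_RGB2HSV)
m=(hsv[...,0]>7)&(hsv[...,0]<22)&(hsv[...,1]>90)&(P[...,2]<.02)&(P[...,0]>.3)&(P[...,0]<.8)&(abs(P[...,1])<.5)
k,l,s,c=cv2.connectedComponentsWithStats(m.astype(np.uint8));i=1+s[1:,4].argmax()
Q=P[l==i];print("pad",s[i],cv2.minAreaRect((Q[:,:2]*1000).astype(np.float32)),np.median(Q[:,2]))
q=tost(P,S); print("pad st",np.round(tost(Q[:,:2].mean(0),S)*1000))
zs=np.load("side0.npz");Ps=cloud("side",zs['d'])
for n,PP in(("top",P),("side",Ps)):
    qq=tost(PP,S)*1000
    # max height map, 15mm cells x -130..150, y -440..-120
    print(n,"rows y, cols x -150..165 step 15")
    for y in range(-120,-440,-15):
        print(y,*[ (lambda w:f"{w.max()*1000:4.0f}" if len(w) else "   .")(PP[...,2][(qq[...,0]>=x)&(qq[...,0]<x+15)&(qq[...,1]<=y)&(qq[...,1]>y-15)&(PP[...,2]<.4)]) for x in range(-150,166,15)])
```

```text
pad [319 210  28  29 717] ((469.5349426269531, -394.02978515625), (109.65730285644531, 106.68744659423828), 87.60188293457031) 0.004162839127347556
pad st [ -20. -430.]
top rows y, cols x -150..165 step 15
-120   17   56   11  193  193  191  193  192  196  195  191  193  191  193  201  192  191    9    7    7    7    6
-135   50   42   52  160  193  161  186  191  154  190  158  190  197  160  189  158  162   12    9    9    8    4
-150    7   15    4  164  160  154  157  154  152  160  162  154  157  158  158  161  164    3    9    7   10    6
-165    7    3  172  178  177  212  178  157  156  158  158  156  157  158  153  164  162    4    8    3   -1    7
-180    6    5  173  177  179  207  185  153  154  157  194  196  195  194  199  163  160    6    4    8    6   12
-195    7    9  172  177  178  206  204  157  154  160  186  198  194  194  186  160  167    3    3    3    6    7
-210    7    8    8  160  159    8    5    5    6   10    4    6    8    6    5  158  165    3    5    5    1   12
-225    6    7    7  161  161    8    9    6    4    5    8    1   12    7    5  160  160
[... 3503 characters left out ...]
   16   15
-360    4    3    3    .    .    .    .    6    8    5    7    2    .    .    .    .    .    2    .   14   16   16
-375    5    3    3    .    .    .    .    7    7    7    9   10    .    .    .    .    .    3    .   15   15   15
-390   14    8    3    4   -0   12    6   11   11   10    8    8    .    .    .    .    .   -0    .   12   15   16
-405    8   13   16    0    4    8    .   10    8   10   10    8    6   -2    3    1    0    4    .    3    3   -1
-420    6    5   20    1    2    9    .    9   10    9    8    9    7    1    2    4    3    0    .    3    5    4
-435    5    6   15   -2    1    9    8    9    7   11    7    9    8    3    4   21   30   32    .    3    1    2
```

```bash
cat >> h.py <<'E'
from scipy.spatial.transform import Rotation as Ro
S=[.518,.034,-.067]
def plan(*T):
    """T: (x,y,z mm station, yaw deg relative to station); prints shift mm, turn rad in tool axes from present pose"""
    s=r.get_state(); R0=Ro.from_euler('xyz',s['eef_rot'],degrees=True)
    print("t",round(s['time_s'],1),"at",np.r_[tost(s['tcp_pos'],S)*1000,s['tcp_pos'][2]*1000].round(1),"yaw",round(s['eef_rot'][2]-np.degrees(S[2]),1),"w",round(s['gripper_width']*1000,1),"F",s['contact_force'].round(1))
    for x,y,z,a in T:
        p=np.r_[tow(x/1000,y/1000,S),z/1000]; Rt=Ro.from_euler('xyz',[180,0,a+np.degrees(S[2])],degrees=True)
        print((x,y,z,a),(R0.inv().apply(p-s['tcp_pos'])*1000).round(1),(R0.inv()*Rt).as_rotvec().round(3))
E
python3 -c "
from h import *
plan((44,243,330,-90),(44,243,260,-90))"
```

```text
t 0.1 at [-298.   570.2  225.7] yaw -18.7 w 87.5 F [0.  0.2 0. ]
(44, 243, 330, -90) [ 429.   200.2 -103.9] [ 1.000e-03 -1.000e-03  1.244e+00]
(44, 243, 260, -90) [429.  200.1 -33.9] [ 1.000e-03 -1.000e-03  1.244e+00]
```

Request:
carry_out([
  [0.5,[0,0,-50],[0,0,0]],
  [0.5,[0,0,-104],[0,0,0.1]],
  [0.5,[429,200,-104],[0,0,1.244]],
  [0.5,[429,200,-104],[0,0,1.244]],
  [0.5,[429,200,-104],[0,0,1.244]],
  [0.5,[429,200,-104],[0,0,1.244]],
  [0.5,[429,200,-104],[0,0,1.244]],
  [0.5,[429,200,-104],[0,0,1.244]],
  [0.5,[429,200,-104],[0,0,1.244]],
  [0.5,[429,200,-104],[0,0,1.244]],
  [0.5,[429,200,-104],[0,0,1.244]],
  [0.5,[429,200,-104],[0,0,1.244]],
])

```text
time_s: 1.3
tcp_pos: [0.5802, 0.2708, 0.33]
eef_rot: [180.0, -0.1, -94.0]
contact_force: [-0.0, -0.0, -0.3]
gripper_width: 0.0438
gripper_force: 0.0
```

Run:
```python
from h import *
for n in("side","top"):
    p,d=r.capture(n); np.savez(n+"1.npz",p=p,d=d); P=cloud(n,d)
    s=r.get_state(); R0=Ro.from_euler('xyz',s['eef_rot'],degrees=True)
    L=R0.inv().apply((P-s['tcp_pos']).reshape(-1,3)).reshape(P.shape)*1000
    m=(d>0)&(abs(L[...,0])<150)&(abs(L[...,1])<150)&(L[...,2]<10)&(L[...,2]>-200)
    for z0 in range(-150,10,8):
        Q=L[m&(L[...,2]>=z0)&(L[...,2]<z0+8)]
        if len(Q)>3: print(n,z0,len(Q),np.percentile(Q,[2,98],axis=0).round()[:,:2].tolist())
    if n=="side":
        a=proj(n,s['tcp_pos'])[0].astype(int); print(a)
        cv2.imwrite("pics/side1c.png",cv2.resize(p[max(a[1]-130,0):a[1]+70,a[0]-90:a[0]+90,::-1],None,fx=3,fy=3,interpolation=cv2.INTER_CUBIC))
plan((44,243,330,-90),(44,243,181.5,-90))
```

```text
side -150 6 [[-24.0, -22.0], [-21.0, 17.0]]
side -142 44 [[-25.0, -47.0], [-19.0, 16.0]]
side -134 75 [[-24.0, -49.0], [-3.0, 17.0]]
side -126 119 [[-27.0, -48.0], [7.0, 16.0]]
side -118 183 [[-27.0, -90.0], [23.0, 92.0]]
side -110 1175 [[-40.0, -94.0], [34.0, 95.0]]
side -102 205 [[-41.0, -92.0], [19.0, 96.0]]
side -94 436 [[-41.0, -84.0], [18.0, 85.0]]
side -86 283 [[-41.0, -82.0], [25.0, 83.0]]
side -78 114 [[-41.0, -85.0], [22.0, 88.0]]
side -70 17 [[-40.0, -86.0], [-2.0, 87.0]]
side -62 5 [[-5.0, -26.0], [2.0, 49.0]]
side -54 12 [[-12.0, -31.0], [6.0, -23.0]]
side -46 16 [[-13.0, -32.0], [9.0, -22.0]]
side -38 28 [[-13.0, -37.0], [-1.0, 37.0]]
side -30 35 [[-13.0, -38.0], [2.0, 38.0]]
side -22 43 [[-14.0, -37.0], [5.0, 36.0]]
side -14 37 [[-13.0, -36.0], [3.0, 37.0]]
side -6 18 [[-12.0, -33.0], [7.0, 34.0]]
[231 232]
top -118 116 [[-34.0, -95.0], [39.0, 93.0]]
top -110 462 [[-34.0, -97.0], [40.0, 93.0]]
top -102 44 [[-33.0, -95.0], [42.0, 88.0]]
top -94 170 [[-32.0, -57.0], [42.0, 55.0]]
top -86 90 [[-36.0, -74.0], [42.0, 57.0]]
top -78 25 [[1.0, -59.0], [42.0, 83.0]]
top -70 5 [[-2.0, -83.0], [41.0, 53.0]]
t 1.4 at [ 46.1 240.8 329.7] yaw -90.2 w 43.8 F [-0.1 -0.4  0.4]
(44, 243, 330, -90) [-2.2  2.1 -0.3] [ 0.001 -0.001 -0.004]
(44, 243, 181.5, -90) [ -2.4   2.  148.2] [ 0.001 -0.001 -0.004]
```

View pics/side1c.png

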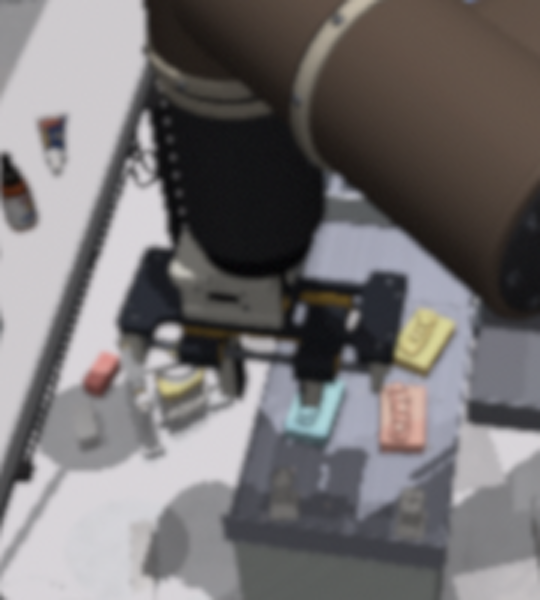

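Request:
carry_out([
  [0.45,[-2,2,50],[0,0,0]],
  [0.45,[-2,2,90],[0,0,0]],
  [0.45,[-2,2,120],[0,0,0]],
  [0.45,[-2,2,140],[0,0,0]],
  [0.45,[-2,2,147],[0,0,0]],
  [0.45,[-2,2,147],[0,0,0]],
  [0,[-2,2,147],[0,0,0]],
  [0,[-2,2,147],[0,0,0]],
  [0,[-2,2,147],[0,0,0]],
  [0,[-2,2,147],[0,0,0]],
  [0,[-2,2,147],[0,0,0]],
], squeeze=25)

```text
time_s: 2.5
tcp_pos: [0.5771, 0.2766, 0.1849]
eef_rot: [-179.9, 0.1, -93.8]
contact_force: [-1.1, 1.0, 5.7]
gripper_width: 0.0236
gripper_force: 24.0
```

Request:
carry_out([
  [0,[0,0,0],[0,0,0]],
  [0,[0,0,-30],[0,0,0]],
  [0,[0,0,-70],[0,0,0]],
  [0,[0,0,-100],[0,0,0]],
  [0,[0,0,-100],[0,0,0]],
])

```text
time_s: 3.0
tcp_pos: [0.5784, 0.2769, 0.2889]
eef_rot: [-179.6, 0.3, -93.8]
contact_force: [0.5, 0.0, -0.6]
gripper_width: 0.023
gripper_force: 24.1
```

Run:
```python
from h import *
plan((20,150,290,-45),(-5,-300,290,0),(-5,-452,250,0),(-5,-452,20,0))
p,d=r.capture("side"); a=proj("side",r.get_state()['tcp_pos'])[0].astype(int)
cv2.imwrite("pics/s2.png",cv2.resize(p[a[1]-50:a[1]+60,a[0]-70:a[0]+70,::-1],None,fx=3,fy=3,interpolation=cv2.INTER_CUBIC))
```

```text
t 3.0 at [ 44.  246.4 288.9] yaw -90.0 w 23.0 F [ 0.5  0.  -0.6]
(20, 150, 290, -45) [96.4 24.  -1.7] [-0.008  0.002 -0.785]
(-5, -300, 290, 0) [546.4  49.1  -3.9] [-9.000e-03 -1.000e-03 -1.571e+00]
(-5, -452, 250, 0) [698.6  49.4  35.4] [-9.000e-03 -1.000e-03 -1.571e+00]
(-5, -452, 20, 0) [699.6  50.9 265.4] [-9.000e-03 -1.000e-03 -1.571e+00]
```

View pics/s2.png

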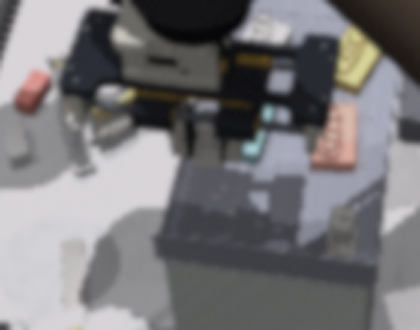

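Request:
carry_out([
  [0,[699,50,-10],[0,0,-1.571]],
  [0,[699,50,-10],[0,0,-1.571]],
  [0,[699,50,-10],[0,0,-1.571]],
  [0,[699,50,-10],[0,0,-1.571]],
  [0,[699,50,-10],[0,0,-1.571]],
  [0,[699,50,-10],[0,0,-1.571]],
  [0,[699,50,-10],[0,0,-1.571]],
  [0,[699,50,-10],[0,0,-1.571]],
  [0,[699,50,-10],[0,0,-1.571]],
  [0,[699,50,-10],[0,0,-1.571]],
  [0,[699,50,-10],[0,0,-1.571]],
  [0,[699,50,-10],[0,0,-1.571]],
], squeeze=30)

```text
time_s: 4.25
tcp_pos: [0.4978, -0.2875, 0.2905]
eef_rot: [-180.0, 0.1, -3.5]
contact_force: [1.5, -0.4, -0.2]
gripper_width: 0.0226
gripper_force: 29.0
```

Run:
```python
from h import *
plan((-5,-452,250,0),(-5,-452,20,0),(-5,-452,10,0))
```

```text
t 4.2 at [   1.4 -322.1  290.5] yaw 0.3 w 22.6 F [ 1.5 -0.4 -0.2]
(-5, -452, 250, 0) [ -7.1 129.9  40.4] [-0.001  0.001  0.005]
(-5, -452, 20, 0) [ -6.7 130.1 270.4] [-0.001  0.001  0.005]
(-5, -452, 10, 0) [ -6.7 130.1 280.4] [-0.001  0.001  0.005]
```

Request:
carry_out([
  [0,[-6,50,0],[0,0,0]],
  [0,[-6,95,0],[0,0,0]],
  [0,[-6,95,40],[0,0,0]],
  [0,[-6,95,80],[0,0,0]],
  [0,[-6,95,80],[0,0,0]],
  [0,[-6,95,80],[0,0,0]],
  [0,[-6,95,80],[0,0,0]],
])

```text
time_s: 4.95
tcp_pos: [0.4877, -0.381, 0.2139]
eef_rot: [179.9, -0.1, -3.8]
contact_force: [-0.4, 0.1, 0.2]
gripper_width: 0.0228
gripper_force: 29.0
```

Run:
```python
from h import *
plan((-5,-452,30,0),(-5,-452,11,0),(-5,-452,9,0))
p,d=r.capture("side"); a=proj("side",r.get_state()['tcp_pos'])[0].astype(int)
cv2.imwrite("pics/s3.png",cv2.resize(p[a[1]-60:a[1]+80,a[0]-90:a[0]+90,::-1],None,fx=3,fy=3,interpolation=cv2.INTER_CUBIC))
```

```text
t 5.0 at [  -2.4 -416.1  213.9] yaw 0.1 w 22.8 F [-0.4  0.1  0.2]
(-5, -452, 30, 0) [ -3.   35.6 183.9] [ 0.002 -0.002  0.001]
(-5, -452, 11, 0) [ -3.1  35.6 202.9] [ 0.002 -0.002  0.001]
(-5, -452, 9, 0) [ -3.1  35.6 204.9] [ 0.002 -0.002  0.001]
```

View pics/s3.png

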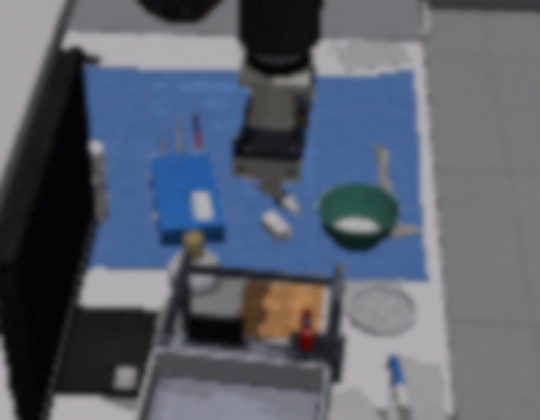

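Request:
carry_out([
  [0,[-3,36,0],[0,0,0]],
  [0,[-3,36,50],[0,0,0]],
  [0,[-3,36,100],[0,0,0]],
  [0,[-3,36,145],[0,0,0]],
  [0,[-3,36,175],[0,0,0]],
  [0,[-3,36,192],[0,0,0]],
  [0,[-3,36,198],[0,0,0]],
  [0,[-3,36,202],[0,0,0]],
  [0,[-3,36,202],[0,0,0]],
  [0,[-3,36,202],[0,0,0]],
])

```text
time_s: 6.0
tcp_pos: [0.4822, -0.4168, 0.0113]
eef_rot: [179.9, -0.1, -3.8]
contact_force: [-0.1, -0.4, -0.4]
gripper_width: 0.0227
gripper_force: 29.0
```

Request:
carry_out([
  [0,[0,0,1],[0,0,0]],
  [0,[0,0,1],[0,0,0]],
  [0,[0,0,1],[0,0,0]],
])

```text
time_s: 6.3
tcp_pos: [0.482, -0.4168, 0.0099]
eef_rot: [179.9, -0.1, -3.8]
contact_force: [-0.1, 1.1, 6.0]
gripper_width: 0.0226
gripper_force: 29.0
```

Request:
carry_out([
  [0.45,[0,0,0],[0,0,0]],
  [0.45,[0,0,0],[0,0,0]],
  [0.45,[0,0,0],[0,0,0]],
  [0.45,[0,0,-30],[0,0,0]],
  [0.45,[0,0,-80],[0,0,0]],
  [0.45,[0,0,-130],[0,0,0]],
  [0.45,[0,0,-180],[0,0,0]],
  [0.45,[0,0,-230],[0,0,0]],
  [0.45,[0,0,-280],[0,0,0]],
  [0.45,[-20,-200,-280],[0,0,0]],
  [0.45,[-20,-200,-280],[0,0,0]],
  [0.45,[-20,-200,-280],[0,0,0]],
])

```text
time_s: 7.5
tcp_pos: [0.4756, -0.2651, 0.2885]
eef_rot: [-180.0, -0.0, -3.9]
contact_force: [1.1, 1.3, -0.4]
gripper_width: 0.0395
gripper_force: 0.0
```

Request:
carry_out([
  [0.45,[-40,-500,0],[0,0,0]],
  [0.45,[-40,-500,0],[0,0,0]],
  [0.45,[-40,-500,0],[0,0,0]],
  [0.45,[-40,-500,0],[0,0,0]],
  [0.45,[-40,-500,0],[0,0,0]],
  [0.45,[-40,-500,0],[0,0,0]],
  [0.45,[-40,-500,0],[0,0,0]],
  [0.45,[-40,-500,0],[0,0,0]],
  [0.45,[-40,-500,0],[0,0,0]],
  [0.45,[-40,-500,0],[0,0,0]],
  [0.45,[-40,-500,0],[0,0,0]],
  [0.45,[-40,-500,0],[0,0,0]],
])

```text
time_s: 8.7
tcp_pos: [0.4692, 0.2361, 0.2879]
eef_rot: [179.9, 0.1, -3.7]
contact_force: [-0.8, -0.3, -0.0]
gripper_width: 0.0392
gripper_force: 0.0
```

```bash
cat > objs.py <<'E'
from h import *
def objs(n,S=S,zmin=.1865,box=(-.085,.085,0,.272)):
    p,d=r.capture(n); np.savez(n+"_l.npz",p=p,d=d);P=cloud(n,d);q=tost(P,S)
    m=(q[...,0]>box[0])&(q[...,0]<box[1])&(q[...,1]>box[2])&(q[...,1]<box[3])&(P[...,2]>zmin)&(P[...,2]<zmin+.08)
    k,l,st,c=cv2.connectedComponentsWithStats(m.astype(np.uint8))
    for i in range(1,k):
        if st[i,4]<8: continue
        Q=np.c_[q[l==i],P[l==i][:,2]]; rc=cv2.minAreaRect((Q[:,:2]*1000).astype(np.float32)); print(n,st[i,4],(Q.mean(0)*1000).round(),Q[:,2].max().round(3),np.round(rc[0]),np.round(rc[1]),round(rc[2]),p[l==i].mean(0).round())
    return p,d
E
python3 - <<'E'
from objs import *
objs("top",zmin=.02,box=(-.1,.06,-.52,-.36))
plan((-62,241,290,0),(-62,241,183,0))
objs("side",zmin=.1865,box=(-.085,.085,.2,.272))
E
```

```text
top 20 [  -5. -452.   50.] 0.061 [  -5. -455.] [17. 15.] 76 [137. 138. 131.]
t 8.8 at [-62.  197.4 288.2] yaw 0.1 w 39.6 F [-0.2 -0.2  0.4]
(-62, 241, 290, 0) [  0.1 -43.6  -1.8] [0.001 0.001 0.001]
(-62, 241, 183, 0) [  0.2 -43.7 105.2] [0.001 0.001 0.001]
side 137 [-61. 252. 210.] 0.23 [-61. 248.] [23. 22.] 88 [93. 91. 91.]
```

Request:
carry_out([
  [0.44,[0,-45,0],[0,0,0]],
  [0.44,[0,-45,0],[0,0,0]],
  [0.44,[0,-45,30],[0,0,0]],
  [0.44,[0,-45,60],[0,0,0]],
  [0.44,[0,-45,85],[0,0,0]],
  [0.44,[0,-45,99],[0,0,0]],
  [0.44,[0,-45,105],[0,0,0]],
  [0.44,[0,-45,105],[0,0,0]],
  [0.44,[0,-45,105],[0,0,0]],
])

```text
time_s: 9.7
tcp_pos: [0.4726, 0.2787, 0.184]
eef_rot: [179.9, 0.0, -3.9]
contact_force: [-0.3, -4.3, -1.8]
gripper_width: 0.0385
gripper_force: 1.7
```

Request:
carry_out([
  [0.4,[0,2,0],[0,0,0]],
  [0.35,[0,2,0.5],[0,0,0]],
  [0,[0,3,0.5],[0,0,0]],
  [0,[0,3,0.5],[0,0,0]],
  [0,[0,3,0.5],[0,0,0]],
  [0,[0,3,0.5],[0,0,0]],
  [0,[0,3,0.5],[0,0,0]],
  [0,[0,3,-30],[0,0,0]],
  [0,[0,3,-70],[0,0,0]],
  [0,[0,3,-105],[0,0,0]],
  [0,[0,3,-105],[0,0,0]],
], squeeze=30)

```text
time_s: 10.8
tcp_pos: [0.4743, 0.2783, 0.2936]
eef_rot: [-179.7, -0.3, -3.8]
contact_force: [0.5, 0.1, -1.0]
gripper_width: 0.0238
gripper_force: 30.0
```

Run:
```python
from objs import *
objs("side",zmin=.1865,box=(-.085,.085,.2,.272))
plan((-55,-452,290,0),(-55,-452,183,0))
```

```text
t 10.8 at [-61.1 240.2 290.8] yaw 0.0 w 23.2 F [ 0.1 -1.1 -0.8]
(-55, -452, 290, 0) [  5.9 692.2  -1.5] [-0.003 -0.003  0.   ]
(-55, -452, 183, 0) [  5.6 692.6 105.5] [-0.003 -0.003  0.   ]
```

Request:
carry_out([
  [0,[6,692,0],[0,0,0]],
  [0,[6,692,0],[0,0,0]],
  [0,[6,692,0],[0,0,0]],
  [0,[6,692,0],[0,0,0]],
  [0,[6,692,0],[0,0,0]],
  [0,[6,692,0],[0,0,0]],
  [0,[6,692,0],[0,0,0]],
  [0,[6,692,0],[0,0,0]],
  [0,[6,692,0],[0,0,0]],
  [0,[6,692,0],[0,0,0]],
  [0,[6,692,0],[0,0,0]],
  [0,[6,692,0],[0,0,0]],
])

```text
time_s: 12.05
tcp_pos: [0.4365, -0.3237, 0.2873]
eef_rot: [-179.9, 0.1, -3.8]
contact_force: [1.6, 1.5, -0.1]
gripper_width: 0.0238
gripper_force: 30.0
```

Request:
carry_out([
  [0,[0,50,0],[0,0,0]],
  [0,[0,92,0],[0,0,0]],
  [0,[0,92,0],[0,0,0]],
  [0,[0,92,40],[0,0,0]],
  [0,[0,92,90],[0,0,0]],
  [0,[0,92,140],[0,0,0]],
  [0,[0,92,190],[0,0,0]],
  [0,[0,92,220],[0,0,0]],
  [0,[0,92,250],[0,0,0]],
  [0,[0,92,250],[0,0,0]],
  [0,[0,92,250],[0,0,0]],
])

```text
time_s: 13.15
tcp_pos: [0.431, -0.4133, 0.0382]
eef_rot: [-180.0, 0.1, -3.8]
contact_force: [-0.2, -0.7, 0.2]
gripper_width: 0.0238
gripper_force: 30.0
```

Run:
```python
from objs import *
plan((-55,-452,11,0),(-55,-452,9,0))
```

```text
t 13.2 at [ -56.9 -452.1   38.2] yaw 0.0 w 23.8 F [-0.2 -0.7  0.2]
(-55, -452, 11, 0) [ 1.9 -0.1 27.2] [-0.001  0.002  0.001]
(-55, -452, 9, 0) [ 1.9 -0.1 29.2] [-0.001  0.002  0.001]
```

Request:
carry_out([
  [0,[4,0,15],[0,0,0]],
  [0,[4,0,24],[0,0,0]],
  [0,[4,0,28],[0,0,0]],
  [0,[4,0,29],[0,0,0]],
  [0,[4,0,29],[0,0,0]],
])

```text
time_s: 13.65
tcp_pos: [0.4356, -0.4141, 0.0099]
eef_rot: [180.0, -0.0, -3.8]
contact_force: [0.6, 0.7, -1.0]
gripper_width: 0.0237
gripper_force: 30.0
```

Request:
carry_out([
  [0,[0,0,1],[0,0,0]],
  [0,[0,0,1],[0,0,0]],
  [0,[0,0,1.5],[0,0,0]],
  [0,[0,0,1.5],[0,0,0]],
])

```text
time_s: 14.05
tcp_pos: [0.4357, -0.4142, 0.0088]
eef_rot: [180.0, -0.0, -3.8]
contact_force: [-1.7, 1.3, 4.1]
gripper_width: 0.0237
gripper_force: 30.0
```

Request:
carry_out([
  [0.45,[0,0,0],[0,0,0]],
  [0.45,[0,0,0],[0,0,0]],
  [0.45,[0,0,0],[0,0,0]],
  [0.45,[0,0,-30],[0,0,0]],
  [0.45,[0,0,-80],[0,0,0]],
  [0.45,[0,0,-130],[0,0,0]],
  [0.45,[0,0,-180],[0,0,0]],
  [0.45,[0,0,-230],[0,0,0]],
  [0.45,[0,0,-280],[0,0,0.3]],
  [0.45,[-10,-265,-280],[0,0,1.571]],
  [0.45,[-10,-265,-280],[0,0,1.571]],
  [0.45,[-10,-265,-280],[0,0,1.571]],
])

```text
time_s: 15.25
tcp_pos: [0.4397, -0.276, 0.2884]
eef_rot: [-180.0, -0.0, -36.3]
contact_force: [1.9, -0.5, 0.1]
gripper_width: 0.0394
gripper_force: 0.0
```

Run:
```python
from objs import *
plan((-65,-185,290,-90),(-65,-185,210,-90))
objs("top",zmin=.02,box=(-.1,.06,-.52,-.36))
```

```text
t 15.2 at [ -57.4 -314.6  288.4] yaw -32.4 w 39.4 F [ 1.9 -0.5  0.1]
(-65, -185, 290, -90) [ -75.9 -105.3   -1.6] [-1.000e-03 -0.000e+00  1.005e+00]
(-65, -185, 210, -90) [ -75.9 -105.3   78.4] [-1.000e-03 -0.000e+00  1.005e+00]
```

Request:
carry_out([
  [0.5,[-62,-85,0],[0,0,1.0]],
  [0.5,[-62,-85,0],[0,0,1.0]],
  [0.5,[-62,-85,0],[0,0,1.0]],
  [0.5,[-62,-85,0],[0,0,1.0]],
  [0.5,[-62,-85,0],[0,0,1.0]],
  [0.5,[-62,-85,40],[0,0,1.0]],
  [0.5,[-62,-85,40],[0,0,1.0]],
  [0.5,[-62,-85,40],[0,0,1.0]],
  [0.5,[-62,-85,40],[0,0,1.0]],
])

```text
time_s: 16.2
tcp_pos: [0.44, -0.1723, 0.2488]
eef_rot: [-180.0, -0.0, -92.9]
contact_force: [0.3, -0.8, -0.0]
gripper_width: 0.0441
gripper_force: 0.0
```

Run:
```python
from objs import *
plan((-65,-185,230,-90),(-65,-185,177,-90))
objs("top",zmin=.02,box=(-.1,.06,-.52,-.36))
objs("side",zmin=.02,box=(-.1,.06,-.52,-.36))
```

```text
t 16.2 at [ -64.  -211.   248.8] yaw -89.1 w 44.1 F [ 0.3 -0.8 -0. ]
(-65, -185, 230, -90) [-26.    0.6  18.8] [-0.001 -0.     0.016]
(-65, -185, 177, -90) [-26.1   0.6  71.8] [-0.001 -0.     0.016]
top 19 [  -5. -453.   52.] 0.061 [  -5. -453.] [16. 15.] 70 [138. 138. 131.]
top 32 [ -51. -452.   48.] 0.062 [ -51. -453.] [19. 21.] 5 [151. 151. 147.]
side 8 [  -5. -448.   30.] 0.035 [  -5. -448.] [ 6. 12.] 68 [94. 83. 75.]
side 11 [ -52. -445.   31.] 0.038 [ -53. -446.] [14.  5.] 20 [83. 75. 70.]
```

Request:
carry_out([
  [0.5,[-26,0.5,0],[0,0,0.016]],
  [0.5,[-26,0.5,0],[0,0,0.016]],
  [0.5,[-26,0.5,35],[0,0,0.016]],
  [0.5,[-26,0.5,60],[0,0,0.016]],
  [0.5,[-26,0.5,69],[0,0,0.016]],
  [0.5,[-26,0.5,70],[0,0,0.016]],
  [0,[-26,0.5,70],[0,0,0.016]],
  [0,[-26,0.5,70],[0,0,0.016]],
  [0,[-26,0.5,70],[0,0,0.016]],
  [0,[-26,0.5,70],[0,0,0.016]],
  [0,[-26,0.5,70],[0,0,0.016]],
], squeeze=20)

```text
time_s: 17.4
tcp_pos: [0.4393, -0.1461, 0.1792]
eef_rot: [179.9, -0.0, -94.1]
contact_force: [-7.8, 3.3, 10.6]
gripper_width: 0.0136
gripper_force: 22.5
```

Request:
carry_out([
  [0,[0,1,-0.5],[0,0,-0.1]],
  [0,[0,1,-0.5],[0,0,-0.25]],
  [0,[0,1,-0.5],[0,0,-0.4]],
  [0,[0,1,-0.5],[0,0,-0.55]],
  [0,[0,1,-0.5],[0,0,-0.7]],
  [0,[0,1,-0.5],[0,0,-0.85]],
  [0,[0,1,-0.5],[0,0,-1.0]],
  [0,[0,1,-0.5],[0,0,-1.15]],
  [0,[0,1,-0.5],[0,0,-1.3]],
  [0,[0,1,-0.5],[0,0,-1.42]],
  [0,[0,1,-0.5],[0,0,-1.51]],
  [0,[0,1,-0.5],[0,0,-1.51]],
])

```text
time_s: 18.6
tcp_pos: [0.4379, -0.1471, 0.1792]
eef_rot: [179.9, 0.1, -7.4]
contact_force: [-5.6, -4.5, 4.8]
gripper_width: 0.0129
gripper_force: 24.3
```

Request:
carry_out([
  [0.35,[0,0,0],[0,0,0]],
  [0.35,[0,0,0],[0,0,0]],
  [0.35,[0,0,-20],[0,0,0]],
  [0.35,[0,0,-55],[0,0,0]],
  [0.5,[50,0,-55],[0,0,0]],
  [0.5,[95,0,-55],[0,0,-0.06]],
  [0.5,[95,0,-55],[0,0,-0.06]],
  [0.5,[95,0,-55],[0,0,-0.06]],
  [0.5,[95,0,-55],[0,0,-0.06]],
])

```text
time_s: 19.5
tcp_pos: [0.5332, -0.1584, 0.2335]
eef_rot: [-180.0, 0.0, -4.1]
contact_force: [0.2, -0.3, -0.4]
gripper_width: 0.0438
gripper_force: 0.0
```

Run:
```python
from objs import *
plan((33,-193,230,0),(33,-193,164,0))
p,d=r.capture("top"); P=cloud("top",d);hsv=cv2.cvtColor(p,cv2.COLOR_RGB2HSV)
red=((hsv[...,0]<6)|(hsv[...,0]>174))&(hsv[...,1]>170)&(hsv[...,2]>80)&(P[...,2]>.15)&(P[...,2]<.23)
print(red.sum(), (tost(P[red],S)*1000).round(0).T)
```

```text
t 19.5 at [  28.  -191.   233.5] yaw -0.3 w 43.8 F [ 0.2 -0.3 -0.4]
(33, -193, 230, 0) [5.  2.  3.5] [-0.     0.001 -0.005]
(33, -193, 164, 0) [ 5.   2.  69.5] [-0.     0.001 -0.005]
24 [[ -48.  -47.  -47.  -51.  -51.  -50.  -55.  -55.  -54.  -54.  -58.  -58.
   -58.  -57.  -76.  -76.  -76.  -75.  -80.  -79.  -83.  -82.  -87.  -86.]
 [-185. -189. -192. -185. -189. -193. -182. -186. -189. -193. -183. -186.
  -190. -193. -181. -184. -188. -191. -181. -192. -181. -192. -182. -189.]]
```

Knob bar now lies along x (fully free). Grip the shutter handle.

Request:
carry_out([
  [0.5,[5,2,0],[0,0,0]],
  [0.5,[5,2,40],[0,0,0]],
  [0.5,[5,2,62],[0,0,0]],
  [0.5,[5,2,69],[0,0,0]],
  [0,[5,2,69],[0,0,0]],
  [0,[5,2,69],[0,0,0]],
  [0,[5,2,69],[0,0,0]],
  [0,[5,2,69],[0,0,0]],
  [0,[5,2,69],[0,0,0]],
], squeeze=25)

```text
time_s: 20.45
tcp_pos: [0.5389, -0.161, 0.1656]
eef_rot: [180.0, -0.1, -4.1]
contact_force: [-0.5, -4.0, 2.4]
gripper_width: 0.0095
gripper_force: 25.0
```

Request:
carry_out([
  [0,[0,15,0],[0,0,0]],
  [0,[0,35,0],[0,0,0]],
  [0,[0,55,0],[0,0,0]],
  [0,[0,75,0],[0,0,0]],
  [0,[0,95,0],[0,0,0]],
  [0,[0,112,0],[0,0,0]],
  [0,[0,124,0],[0,0,0]],
  [0,[0,130,0],[0,0,0]],
  [0,[0,132,0],[0,0,0]],
  [0,[0,132,0],[0,0,0]],
])

```text
time_s: 21.45
tcp_pos: [0.5302, -0.2909, 0.1655]
eef_rot: [-179.9, -0.1, -4.1]
contact_force: [3.3, 10.7, 7.5]
gripper_width: 0.0098
gripper_force: 25.0
```

```bash
python3 -c "
from h import *
plan((0,0,200,0))"
```

```text
t 21.4 at [  33.9 -323.3  165.5] yaw -0.3 w 9.8 F [ 3.3 10.7  7.5]
(0, 0, 200, 0) [ -35.4 -323.3  -33.8] [-0.002 -0.002 -0.005]
```

Request:
carry_out([
  [0.4,[0,0,0],[0,0,0]],
  [0.4,[0,0,0],[0,0,0]],
  [0.4,[0,-1,-40],[0,0,0]],
  [0.4,[0,-1,-90],[0,0,0]],
  [0.25,[-79,-526,-95],[0,0,1.571]],
  [0.25,[-79,-526,-95],[0,0,1.571]],
  [0.25,[-79,-526,-95],[0,0,1.571]],
  [0.25,[-79,-526,-95],[0,0,1.571]],
  [0.25,[-79,-526,-95],[0,0,1.571]],
  [0.25,[-79,-526,-95],[0,0,1.571]],
  [0.25,[-79,-526,-95],[0,0,1.571]],
  [0.25,[-79,-526,-95],[0,0,1.571]],
])

```text
time_s: 22.65
tcp_pos: [0.5019, 0.0643, 0.2581]
eef_rot: [179.9, -0.0, -65.5]
contact_force: [1.0, -0.1, 0.1]
gripper_width: 0.0221
gripper_force: 0.0
```

Request:
carry_out([
  [0.25,[-128,2,0],[0,0,0.31]],
  [0.25,[-128,2,0],[0,0,0.31]],
  [0.25,[-128,2,0],[0,0,0.31]],
  [0.25,[-128,2,0],[0,0,0.31]],
  [0.25,[-128,2,0],[0,0,0.31]],
  [0.25,[-128,2,0],[0,0,0.31]],
])

```text
time_s: 23.25
tcp_pos: [0.4473, 0.1777, 0.258]
eef_rot: [180.0, -0.0, -82.9]
contact_force: [-0.4, 0.3, 0.4]
gripper_width: 0.0219
gripper_force: 0.0
```

Run:
```python
from objs import *
plan((-45,205,260,-90),(-45,205,183,-90))
objs("top");
objs("side")
```

```text
t 23.2 at [-80.2 138.6 258. ] yaw -79.1 w 21.9 F [-0.4  0.3  0.4]
(-45, 205, 260, -90) [-58.5 -47.1  -2. ] [ 0.001 -0.001  0.19 ]
(-45, 205, 183, -90) [-58.6 -47.1  75. ] [ 0.001 -0.001  0.19 ]
top 171 [ 40. 144. 200.] 0.22 [ 40. 146.] [67. 39.] 78 [131. 144. 143.]
top 205 [ 41.  54. 200.] 0.215 [42. 55.] [68. 43.] 72 [157. 157. 153.]
top 119 [-12. 117. 200.] 0.215 [-13. 117.] [40. 37.] 9 [115.  91.  82.]
top 209 [-48.  54. 200.] 0.22 [-47.  53.] [65. 43.] 69 [147. 140. 116.]
side 197 [ 47.  68. 200.] 0.213 [42. 58.] [63. 41.] 74 [156. 154. 155.]
side 15 [-68.  35. 197.] 0.201 [-68.  35.] [15.  8.] 39 [167. 163. 124.]
side 9 [-66.  60. 193.] 0.2 [-67.  58.] [15.  1.] 73 [100.  94.  73.]
side 54 [-32.  81. 196.] 0.203 [-33.  79.] [14. 31.] 67 [108.  96.  68.]
side 326 [-14. 139. 200.] 0.214 [-13. 133.] [40. 66.] 5 [110.  82.  77.]
side 338 [ 37. 153. 199.] 0.212 [ 38. 148.] [66. 40.] 84 [112. 136. 142.]
side 11 [-63. 151. 263.] 0.266 [-63. 152.] [13.  3.] 24 [74. 73. 73.]
```

Request:
carry_out([
  [0,[-40,-76,0],[0,0,0.19]],
  [0,[-40,-76,0],[0,0,0.19]],
  [0,[-40,-76,0],[0,0,0.19]],
  [0,[-40,-76,0],[0,0,0.19]],
  [0,[-40,-76,0],[0,0,0.19]],
  [0,[-40,-76,40],[0,0,0.19]],
  [0,[-40,-76,65],[0,0,0.19]],
  [0,[-40,-76,74],[0,0,0.19]],
  [0,[-40,-76,74],[0,0,0.19]],
  [0,[-40,-76,74],[0,0,0.19]],
], squeeze=10)

```text
time_s: 24.35
tcp_pos: [0.5184, 0.2277, 0.1858]
eef_rot: [-179.9, 0.1, -93.8]
contact_force: [-0.0, -0.8, -0.6]
gripper_width: 0.0007
gripper_force: 0.0
```

Run:
```python
from objs import *
plan((-13,100,183,-90),(-13,0,183,-90))
```

```text
t 24.4 at [-12.6 193.3 185.8] yaw -90.0 w 0.7 F [-0.  -0.8 -0.6]
(-13, 100, 183, -90) [93.3  0.5  2.7] [-0.002  0.001  0.001]
(-13, 0, 183, -90) [193.3   0.5   2.6] [-0.002  0.001  0.001]
```

Request:
carry_out([
  [0,[12,0,1],[0,0,0]],
  [0,[26,0,1],[0,0,0]],
  [0,[40,0,1],[0,0,0]],
  [0,[54,0,1],[0,0,0]],
  [0,[68,0,1],[0,0,0]],
  [0,[82,0,1],[0,0,0]],
  [0,[96,0,1],[0,0,0]],
  [0,[110,0,1],[0,0,0]],
  [0,[122,0,1],[0,0,0]],
  [0,[130,0,1],[0,0,0]],
  [0,[130,0,1],[0,0,0]],
])

```text
time_s: 25.45
tcp_pos: [0.5083, 0.0962, 0.1828]
eef_rot: [179.9, -0.1, -93.9]
contact_force: [0.3, -0.4, -0.4]
gripper_width: 0.0001
gripper_force: 0.0
```

Run:
```python
from objs import *
plan()
objs("top",box=(-.085,.085,-.1,.272));
p,d=objs("side",box=(-.085,.085,-.1,.272))
cv2.imwrite("pics/s4.png",cv2.resize(p[140:320,200:340,::-1],None,fx=3,fy=3,interpolation=cv2.INTER_CUBIC))
```

```text
t 25.4 at [-13.8  61.5 182.8] yaw -90.1 w 0.1 F [ 0.3 -0.4 -0.4]
top 23 [ 50. 171. 199.] 0.211 [ 49. 173.] [15. 30.] 50 [162. 168. 167.]
top 41 [ 42.  28. 210.] 0.264 [38. 30.] [16. 37.] 80 [101. 102.  97.]
top 160 [ -3.   5. 202.] 0.266 [-5.  6.] [45. 55.] 24 [127. 107. 100.]
top 18 [-64.  33. 262.] 0.266 [-63.  33.] [31.  7.] 4 [68. 69. 69.]
top 55 [-67. -14. 192.] 0.203 [-66. -17.] [30. 39.] 65 [157. 147. 107.]
side 26 [-62.  36. 264.] 0.266 [-61.  35.] [28.  9.] 2 [58. 59. 61.]
side 508 [ 16.  78. 224.] 0.266 [-4. 64.] [ 78. 159.] 89 [71. 70. 70.]
side 335 [ 37. 152. 199.] 0.211 [ 38. 148.] [65. 41.] 83 [134. 164. 170.]
```

View pics/s4.png

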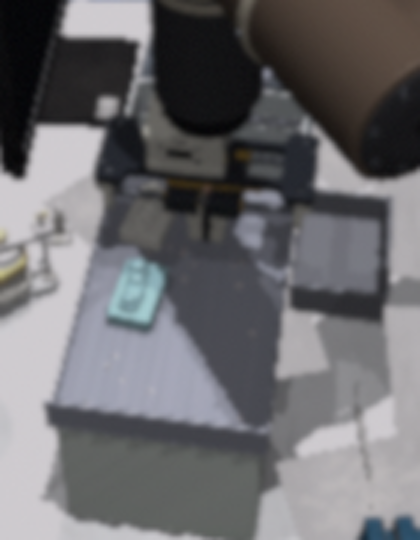

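Request:
carry_out([
  [0,[12,0,0],[0,0,0]],
  [0,[24,0,0],[0,0,0]],
  [0,[36,0,0],[0,0,0]],
  [0,[48,0,0],[0,0,0]],
  [0,[60,0,0],[0,0,0]],
  [0,[70,0,0],[0,0,0]],
  [0,[76,0,0],[0,0,0]],
  [0,[76,0,0],[0,0,0]],
  [0,[60,0,0],[0,0,0]],
  [0,[60,0,-40],[0,0,0]],
  [0,[60,0,-90],[0,0,0]],
  [0,[60,0,-90],[0,0,0]],
])

```text
time_s: 26.75
tcp_pos: [0.5086, 0.0397, 0.2801]
eef_rot: [-179.4, 0.2, -93.7]
contact_force: [-0.1, -0.3, -0.9]
gripper_width: 0.0004
gripper_force: 0.0
```

Request:
carry_out([
  [0.3,[-200,0,0],[0,0,0]],
  [0.3,[-200,0,0],[0,0,0]],
  [0.3,[-200,0,0],[0,0,0]],
  [0.3,[-200,0,0],[0,0,0]],
  [0.3,[-200,0,0],[0,0,0]],
  [0.3,[-200,0,0],[0,0,0]],
])

```text
time_s: 27.35
tcp_pos: [0.5179, 0.2397, 0.2725]
eef_rot: [180.0, -0.0, -93.7]
contact_force: [-0.0, 0.1, -0.6]
gripper_width: 0.026
gripper_force: 0.0
```

Run:
```python
from objs import *
plan()
p,d=objs("top",box=(-.085,.085,-.125,.272));
objs("side",box=(-.085,.085,-.125,.272))
P=cloud("top",d);q=tost(P,S)*1000
for y in range(60,-131,-15): print(y,*[f"{np.median(w)*1000:4.0f}" if len(w:=P[...,2][(abs(q[...,0]-x)<8)&(abs(q[...,1]-y)<8)]) else "   ." for x in range(-180,91,15)])
```

```text
t 27.4 at [-13.9 205.2 272.5] yaw -89.8 w 26.0 F [-0.   0.1 -0.6]
top 208 [ 37. 146. 199.] 0.215 [ 35. 147.] [68. 44.] 83 [ 93. 111. 112.]
top 202 [ 41.  52. 200.] 0.218 [42. 54.] [73. 40.] 78 [163. 164. 160.]
side 211 [ 41. 165. 199.] 0.212 [ 39. 159.] [45. 41.] 81 [ 88. 108. 114.]
60   -0   -1   -0   -1   -2   -1  178  179  180  178  179  179  180  177  195  206  197  180  182
45   -4   -1   -1    1   -2    0  180  179  182  180  177  180  178  182  200  204  185  180  183
30    2   -3    2   -1   -3   -0  177  179  178  179  179  180  179  181  196  202  182  180  180
15   -1    0    3   -0   -3   -0  179  179  178  179  178  178  178  179  182  181  180  180  179
0    4   18   13    5    6    6  181  176  174  177  178  178  176  176  175  179  175  178  179
-15    2    6    7    7    4    4   40   39   49   57   61   73   79   87   96  103  112  119  131
-30    4    3    4    5    5    8   70   52   51   55   65   71   81   91   98  102  111  121  146
-45    3    3    5    4    7   55   69   67   51   56   63   71   79   91   93  104  113  119  149
-60    7    5    4   11   51   58   70   75   54   56   66   72   79   90   94  104  112  118  135
-75    5    7   27   38   51   61   72   47   51   57   63   73   80   87   96  103  113  119  154
-90    4    6   23   35   41   45   42   41   46   57   63   69   81   87   95  107  113  122  138
-105    4    3    3   23   36   43  159   41 1844   56   66   70   80   89   98  103  110  120  145
-120    4    7    2   17   27   35   38   40   49   58   66   71   81   88   96  102  113  123  152
```

Request:
carry_out([
  [0.22,[0,-50,0],[0,0,0]],
  [0.22,[0,-52,0],[0,0,0]],
  [0.22,[0,-52,0],[0,0,0]],
  [0.22,[0,-52,45],[0,0,0]],
  [0.22,[0,-52,75],[0,0,0]],
  [0.22,[0,-52,88],[0,0,0]],
  [0.22,[0,-52,89],[0,0,0]],
  [0.22,[0,-52,89],[0,0,0]],
  [0.22,[14,-52,89],[0,0,0]],
  [0.22,[28,-52,89],[0,0,0]],
  [0.22,[40,-52,89],[0,0,0]],
  [0.22,[50,-52,89],[0,0,0]],
])

```text
time_s: 28.65
tcp_pos: [0.5675, 0.1834, 0.1855]
eef_rot: [-179.9, 0.1, -93.9]
contact_force: [-0.5, 2.9, 2.5]
gripper_width: 0.0191
gripper_force: 1.5
```

Request:
carry_out([
  [0.22,[12,0,0],[0,0,0]],
  [0.22,[24,0,0],[0,0,0]],
  [0.22,[36,0,0],[0,0,0]],
  [0.22,[48,0,0],[0,0,0]],
  [0.22,[60,0,0],[0,0,0]],
  [0.22,[70,0,0],[0,0,0]],
  [0.22,[70,0,0],[0,0,0]],
])

```text
time_s: 29.35
tcp_pos: [0.5615, 0.1124, 0.1837]
eef_rot: [179.9, -0.1, -93.9]
contact_force: [-0.5, 0.0, -0.5]
gripper_width: 0.0193
gripper_force: 0.0
```

Run:
```python
from objs import *
plan()
objs("top",box=(-.085,.085,-.1,.272));
p,d=objs("side",box=(-.085,.085,-.1,.272))
cv2.imwrite("pics/s5.png",cv2.resize(p[140:320,200:340,::-1],None,fx=3,fy=3,interpolation=cv2.INTER_CUBIC))
```

```text
t 29.4 at [ 38.1  81.1 183.7] yaw -90.1 w 19.3 F [-0.5  0.  -0.5]
top 156 [ 40.  28. 202.] 0.266 [44. 27.] [51. 50.] 4 [108. 122. 122.]
side 17 [-12.  56. 264.] 0.266 [-12.  56.] [17.  9.] 20 [86. 85. 88.]
side 314 [ 31.  98. 232.] 0.266 [15. 82.] [ 84. 130.] 87 [56. 58. 59.]
```

View pics/s5.png

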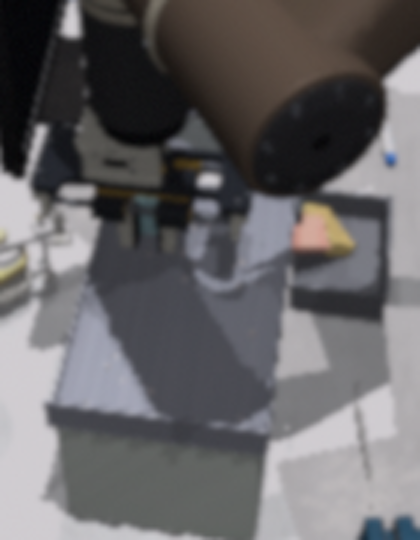

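Request:
carry_out([
  [0.22,[12,0,0],[0,0,0]],
  [0.22,[24,0,0],[0,0,0]],
  [0.22,[36,0,0],[0,0,0]],
  [0.22,[48,0,0],[0,0,0]],
  [0.22,[60,0,0],[0,0,0]],
  [0.22,[72,0,0],[0,0,0]],
  [0.22,[84,0,0],[0,0,0]],
  [0.22,[94,0,0],[0,0,0]],
  [0.22,[94,0,0],[0,0,0]],
  [0.22,[80,0,0],[0,0,0]],
  [0.22,[80,0,-45],[0,0,0]],
  [0.22,[80,0,-90],[0,0,0]],
])

```text
time_s: 30.65
tcp_pos: [0.5564, 0.0353, 0.2743]
eef_rot: [179.8, -0.1, -93.8]
contact_force: [0.3, 0.3, 1.3]
gripper_width: 0.0195
gripper_force: 0.0
```

Request:
carry_out([
  [0.4,[-200,0,0],[0,0,0]],
  [0.4,[-200,0,0],[0,0,0]],
  [0.4,[-200,0,0],[0,0,0]],
  [0.4,[-200,0,0],[0,0,0]],
  [0.4,[-200,0,0],[0,0,0]],
  [0.4,[-200,0,0],[0,0,0]],
])

```text
time_s: 31.25
tcp_pos: [0.5698, 0.2363, 0.2735]
eef_rot: [179.9, -0.0, -93.7]
contact_force: [-0.8, 0.4, -0.6]
gripper_width: 0.035
gripper_force: 0.0
```

Run:
```python
from objs import *
plan((33,-322,260,-90))
p,d=objs("top",box=(-.085,.085,-.125,.272));
cv2.imwrite("pics/t6.png",cv2.resize(p[165:275,140:355,::-1],None,fx=3.6,fy=3.6,interpolation=cv2.INTER_CUBIC))
P=cloud("top",d);q=tost(P,S)*1000
for y in range(15,-131,-15): print(y,*[f"{np.median(w)*1000:4.0f}" if len(w:=P[...,2][(abs(q[...,0]-x)<8)&(abs(q[...,1]-y)<8)]) else "   ." for x in range(-195,91,15)])
```

```text
t 31.2 at [ 38.1 205.3 273.5] yaw -89.8 w 35.0 F [-0.8  0.4 -0.6]
(33, -322, 260, -90) [527.3   6.8  13.9] [ 0.001 -0.001  0.003]
15   -1   -1   -0    2   -2    0   -2  180  180  178  181  177  180  178  180  179  178  180  180  184
0   41    4    7    5    4   36   21  178  177  176  176  176  177  178  177  177  175  174  178  180
-15   32    5    1    3    6   45   50   65   72   79   73   64   74   79   88   96  103  112  122  138
-30   29    5    6    3   35   46   56   48   75   78   78   67   72   80   87   95  104  114  120  145
-45   40    6    4   18   35   47   52   66   74   79   78   64   73   81   89   95  102  109  118  142
-60   38    4    4    8   33   43   57   79   71   77   81   64   72   81   87   96  103  110  122  133
-75   42    5    6   38   38   26   59   76   63   45   58   64   72   79   89   96  104  110  121  157
-90   39    4   20   33   41   38   55   73   65   49   56   65   71   81   86   95  104  112  120  134
-105   37    4    6   23   32   40   59  113   70 1844   62   65   71   79   88   95  104  112  121  153
-120   43    3    4    6   17   26   32   63   39   47   52   62   70   79   87   97  105  112  119  155
```

View pics/t6.png

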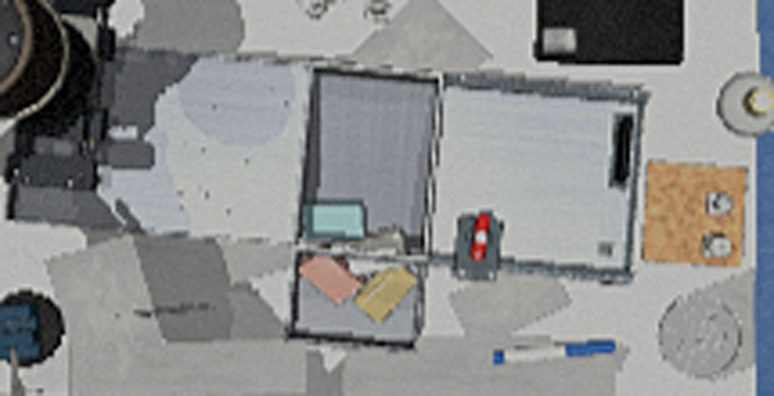

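Request:
carry_out([
  [0.5,[528,6,5],[0,0,-1.571]],
  [0.5,[528,6,5],[0,0,-1.571]],
  [0.5,[528,6,5],[0,0,-1.571]],
  [0.5,[528,6,5],[0,0,-1.571]],
  [0.5,[528,6,5],[0,0,-1.571]],
  [0.5,[528,6,5],[0,0,-1.571]],
  [0.5,[528,6,5],[0,0,-1.571]],
  [0.5,[528,6,5],[0,0,-1.571]],
  [0.5,[528,6,5],[0,0,-1.571]],
  [0.5,[528,6,5],[0,0,-1.571]],
  [0.5,[528,6,5],[0,0,-1.571]],
  [0.5,[528,6,5],[0,0,-1.571]],
])

```text
time_s: 32.5
tcp_pos: [0.5273, -0.2967, 0.2692]
eef_rot: [180.0, 0.0, -3.8]
contact_force: [-0.1, 0.3, -0.5]
gripper_width: 0.0438
gripper_force: 0.0
```

Request:
carry_out([
  [0.5,[0,0,0],[0,0,0]],
  [0.5,[0,0,0],[0,0,0]],
])

```text
time_s: 32.7
tcp_pos: [0.5283, -0.293, 0.2694]
eef_rot: [-180.0, -0.0, -4.0]
contact_force: [0.8, 0.6, 0.6]
gripper_width: 0.0441
gripper_force: 0.0
```

Run:
```python
from objs import *
plan((33,-322,165,0))
```

```text
t 32.7 at [  32.2 -325.6  269.4] yaw -0.1 w 44.1 F [0.8 0.6 0.6]
(33, -322, 165, 0) [  0.8  -3.6 104.4] [-0.    -0.    -0.003]
```

Request:
carry_out([
  [0.5,[1,-3,45],[0,0,0]],
  [0.5,[1,-3,80],[0,0,0]],
  [0.5,[1,-3,98],[0,0,0]],
  [0.5,[1,-3,104],[0,0,0]],
  [0.5,[1,-3,104],[0,0,0]],
  [0,[1,-3,104],[0,0,0]],
  [0,[1,-3,104],[0,0,0]],
  [0,[1,-3,104],[0,0,0]],
  [0,[1,-3,104],[0,0,0]],
  [0,[1,-3,104],[0,0,0]],
], squeeze=25)

```text
time_s: 33.7
tcp_pos: [0.5305, -0.2897, 0.1657]
eef_rot: [180.0, -0.0, -3.8]
contact_force: [-0.6, 0.3, 1.1]
gripper_width: 0.0098
gripper_force: 25.0
```

Run:
```python
from objs import *
plan((33,-193,165,0))
```

```text
t 33.7 at [  34.1 -322.1  165.7] yaw 0.0 w 9.8 F [-0.6  0.3  1.1]
(33, -193, 165, 0) [  -1.1 -129.1    0.7] [ 0.    -0.001  0.   ]
```

Request:
carry_out([
  [0,[0,-15,0],[0,0,0]],
  [0,[0,-35,0],[0,0,0]],
  [0,[0,-55,0],[0,0,0]],
  [0,[0,-75,0],[0,0,0]],
  [0,[0,-95,0],[0,0,0]],
  [0,[0,-112,0],[0,0,0]],
  [0,[0,-124,0],[0,0,0]],
  [0,[0,-130,0],[0,0,0]],
  [0,[0,-132,0],[0,0,0]],
  [0,[0,-132,0],[0,0,0]],
  [0,[0,-132,0],[0,0,0]],
])

```text
time_s: 34.8
tcp_pos: [0.539, -0.1609, 0.1657]
eef_rot: [179.8, 0.0, -3.8]
contact_force: [0.8, -16.6, 1.2]
gripper_width: 0.0101
gripper_force: 25.0
```

Run:
```python
from objs import *
plan((33,-193,165,0))
```

```text
t 34.8 at [  34.  -193.   165.7] yaw 0.0 w 10.1 F [  0.8 -16.6   1.2]
(33, -193, 165, 0) [-1.  -0.   0.7] [0.004 0.    0.   ]
```

Request:
carry_out([
  [0.35,[0,0,0],[0,0,0]],
  [0.35,[0,0,0],[0,0,0]],
  [0.35,[0,0,-25],[0,0,0]],
  [0.35,[0,0,-68],[0,0,0]],
  [0.35,[-50,-5,-68],[0,0,0.06]],
  [0.35,[-100,-10,-68],[0,0,0.06]],
  [0.35,[-100,-10,-68],[0,0,0.06]],
  [0.35,[-100,-10,-68],[0,0,0.06]],
  [0.35,[-100,-10,-68],[0,0,0.06]],
])

```text
time_s: 35.7
tcp_pos: [0.4407, -0.1409, 0.2335]
eef_rot: [-180.0, -0.1, -7.2]
contact_force: [-0.5, 0.0, -0.8]
gripper_width: 0.0309
gripper_force: 0.0
```

Run:
```python
from objs import *
k=tost(np.array([.4374,-.1476]),S)*1000; print(k)
plan((*k,178,-3.6))
```

```text
[ -68.26106201 -186.58871191]
t 35.7 at [ -65.4 -179.7  233.5] yaw -3.4 w 30.9 F [-0.5  0.  -0.8]
(np.float64(-68.26106201455157), np.float64(-186.58871191110558), 178, -3.6) [-2.4  7.1 55.5] [-0.    -0.001  0.004]
```

Request:
carry_out([
  [0.35,[-2.4,7,0],[0,0,0]],
  [0.35,[-2.4,7,30],[0,0,0]],
  [0.35,[-2.4,7,48],[0,0,0]],
  [0.35,[-2.4,7,54],[0,0,0]],
  [0.35,[-2.4,7,54],[0,0,0]],
  [0,[-2.4,7,54],[0,0,0]],
  [0,[-2.4,7,54],[0,0,0]],
  [0,[-2.4,7,54],[0,0,0]],
  [0,[-2.4,7,54],[0,0,0]],
], squeeze=20)

```text
time_s: 36.6
tcp_pos: [0.4374, -0.1472, 0.1801]
eef_rot: [-179.9, -0.1, -7.3]
contact_force: [-0.6, 4.6, 4.2]
gripper_width: 0.013
gripper_force: 20.0
```

Request:
carry_out([
  [0,[0,0,0],[0,0,0.12]],
  [0,[0,0,0],[0,0,0.26]],
  [0,[0,0,0],[0,0,0.4]],
  [0,[0,0,0],[0,0,0.54]],
  [0,[0,0,0],[0,0,0.68]],
  [0,[0,0,0],[0,0,0.82]],
  [0,[0,0,0],[0,0,0.96]],
  [0,[0,0,0],[0,0,1.1]],
  [0,[0,0,0],[0,0,1.24]],
  [0,[0,0,0],[0,0,1.37]],
  [0,[0,0,0],[0,0,1.48]],
  [0,[0,0,0],[0,0,1.53]],
])

```text
time_s: 37.8
tcp_pos: [0.4392, -0.1459, 0.1801]
eef_rot: [-179.7, 0.2, -95.1]
contact_force: [4.5, 11.5, -1.0]
gripper_width: 0.0127
gripper_force: 20.2
```

Request:
carry_out([
  [0,[0,0,0],[0,0,0.02]],
  [0,[0,0,0],[0,0,0.02]],
  [0,[0,0,0],[0,0,0.02]],
])

```text
time_s: 38.1
tcp_pos: [0.4392, -0.146, 0.1801]
eef_rot: [-179.7, 0.2, -96.0]
contact_force: [4.8, 11.0, -0.7]
gripper_width: 0.0127
gripper_force: 20.3
```

```bash
python3 -c "
from h import *
plan();s=r.get_state();print(s['eef_rot'],s['moment'],s['contact_force'])"
```

```text
t 38.1 at [ -66.6 -184.8  180.1] yaw -92.1 w 12.7 F [ 4.8 11.  -0.7]
[-1.79708585e+02  1.71097633e-01 -9.59815391e+01] [ 4.07227643 -1.73866814  0.44027914] [ 4.78716135 11.0285319  -0.7328836 ]
```

Request:
carry_out([
  [0,[0,0,0],[0,0,-0.03]],
  [0,[0,0,0],[0,0,-0.03]],
  [0.4,[0,0,0],[0,0,-0.03]],
  [0.4,[0,0,0],[0,0,-0.03]],
  [0.4,[0,0,0],[0,0,-0.03]],
  [0.4,[0,0,-30],[0,0,-0.03]],
  [0.4,[0,0,-80],[0,0,-0.03]],
  [0.4,[0,0,-130],[0,0,-0.03]],
  [0.4,[0,-20,-150],[0,0,-0.03]],
  [0.4,[-120,0,-150],[0,0,-0.03]],
  [0.4,[-200,0,-150],[0,0,-0.03]],
  [0.4,[-240,0,-150],[0,0,-0.03]],
])

```text
time_s: 39.3
tcp_pos: [0.457, 0.0006, 0.3295]
eef_rot: [-180.0, 0.0, -94.5]
contact_force: [1.2, 0.1, 0.7]
gripper_width: 0.0354
gripper_force: 0.0
```

Request:
carry_out([
  [0.4,[-150,0,0],[0,0,0]],
  [0.4,[-150,0,0],[0,0,0]],
  [0.4,[-150,0,0],[0,0,0]],
  [0.4,[-150,0,0],[0,0,0]],
  [0.4,[-150,0,0],[0,0,0]],
])

```text
time_s: 39.8
tcp_pos: [0.4686, 0.1504, 0.3288]
eef_rot: [179.9, -0.1, -94.2]
contact_force: [0.2, 0.1, -0.1]
gripper_width: 0.0348
gripper_force: 0.0
```

Run:
```python
from objs import *
plan()
p,d=objs("top",zmin=.02,box=(-.1,.06,-.52,-.36))
cv2.imwrite("pics/t7.png",cv2.resize(p[165:275,140:355,::-1],None,fx=3.6,fy=3.6,interpolation=cv2.INTER_CUBIC))
P=cloud("top",d);hsv=cv2.cvtColor(p,cv2.COLOR_RGB2HSV)
red=((hsv[...,0]<6)|(hsv[...,0]>174))&(hsv[...,1]>170)&(hsv[...,2]>80)&(P[...,2]>.15)&(P[...,2]<.23)
print((tost(P[red],S)*1000).round(0).T)
```

```text
t 39.8 at [-57.1 112.8 328.8] yaw -90.4 w 34.8 F [ 0.2  0.1 -0.1]
top 20 [  -5. -452.   51.] 0.062 [  -5. -453.] [15. 16.] 60 [139. 139. 132.]
top 32 [ -52. -452.   48.] 0.058 [ -50. -453.] [19. 21.] 5 [153. 154. 149.]
[[ -63.  -63.  -62.  -61.  -61.  -60.  -67.  -66.  -66.  -64.  -64.  -63.
   -63.  -71.  -70.  -69.  -68.  -67.  -67.  -67.  -71.  -71.  -71.  -70.
   -70.]
 [-169. -176. -180. -193. -197. -205. -165. -176. -180. -197. -201. -204.
  -208. -166. -177. -180. -198. -202. -205. -208. -195. -198. -201. -205.
  -209.]]
```

View pics/t7.png

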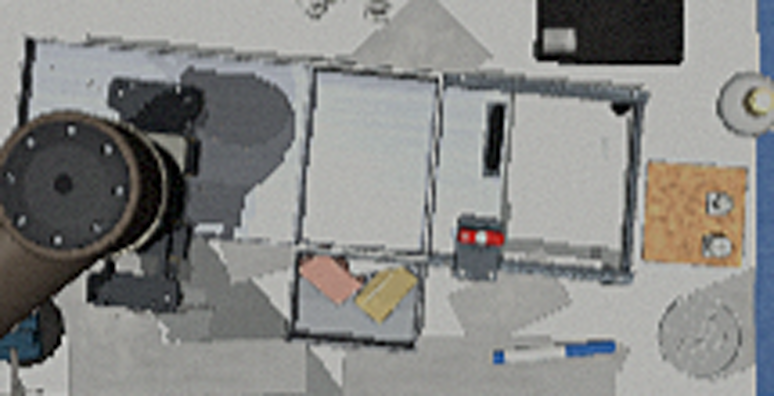

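The picture shows the shutter home (crop 305–435, 70–250), the knob bar along y at (480, 237), both teeth on the pad at (718, 203) and (718, 245), and the deck empty. I'm handing in.

```bash
python3 -c "
from plant import r
print(r.close_job())"
```

```text
the job is handed in; nothing more can be done
None
```

I handed the job in at about 40 s: both teeth stand on the cork pad, all four offcuts are down the chute (pink and yellow in the tray, blue and white still on the slide under the shutter), and the shutter is home with the knob turned back to its stop.

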